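# Close up the bench chest

## Robot

A 7-joint arm with a two-finger parallel gripper is mounted at the origin on a cart in front of the work surface, level with it; the furniture and walls round the work are solid. World frame = base frame: x ahead of the robot, y to its left, z up, the work surface at z = 0. Lengths are in m, angles in degrees, forces in N, time in s.
With the tool pointing down it reaches from about 0.425 to 0.875 m from the base axis. Payload 4.7 kg.
Tool frame: the origin (TCP) lies where the fingers leave the gripper's body, on its centre line; the fingertips stand 70 mm ahead of it and the grasp point (between the pads) lies 51 mm ahead of it (env.tip_reach is the distance from the TCP to the fingertips, in m); z points along the fingers, x is the direction in which the jaws open and shut, and the axes are right-handed (so a half turn about z gives the same grasp; the last joint's range is limited). The gripper opens to 87 mm and grips with 3 to 60 N. Pads are 19 mm wide; open, the fingers measure 117 mm over their backs; the gripper's body (75 mm by 190 mm) begins 51 mm behind the grasp point.
Start: joints at [-66.171, 18.392, -4.016, 83.108, 1.295, 78.541, -3.26], TCP at [0.254, 0.598, 0.292] pointing down, gripper open.
Joint ranges: [-163.93, 163.93], [-17.29, 119.83], [-79.2, 71.16], [3.27, 140.29], [-89.18, 269.18], [5.43, 117.66], [-154.24, 154.24]. Speed limits (degrees/s): [147.25, 147.25, 180, 180, 180, 180, 180].

## Interface

Orientations are given as [roll, pitch, yaw] about the fixed x, y, z axes, in that order (R = Rz(yaw) Ry(pitch) Rx(roll)).
In Python, from cell import env, optics, order gives the robot as it stands.
- The arm moves only by the shell command python3 -m creep 'ROWS' [FORCE]. ROWS is JSON, a list of rows, each a list of 7 numbers: the shift along the tool's x, y, z in cm, then the turn, a rotation vector about the tool's x, y, z in rad, then the opening, from 0 (shut) to 1 (fully open). A call has 1 to 20 rows; each row shifts and turns the pose as measured when the row begins, along the tool's axes as they then stand; what a row does not reach is not made up. A row lasts 1/10 s, in which the tool goes at most 50 mm and 8.59 degrees, less where a joint would pass 70% of its speed; a pose out of reach is approached as far as the arm can. A call with a gripper value outside its range is refused whole. The fingers move at their own pace and stop on an object; FORCE is the grip in N (left out, the last holds). Time passes only in rows, so rows that do not move let the fingers close. It gives the time, the measured TCP pose, the force and the opening at its end, in the units of the state.
- env.get_obs(): the state, without advancing time (a new reading comes with each control period).
- optics.read_camera(name): name is "scene" or "top" or "wrist"; returns a dict with "frame" (420x560x3 uint8, blue, green, red), "z_map" (420x560 float32, m along the optical axis (not along the pixel's ray), 0 where there is no reading), "fx", "fy", "cx", "cy" (pixels), "distortion" ([k1, k2, p1, p2, k3] as OpenCV has them; the pictures are not rectified), "R" (3x3) and "t" (3): a world point X has camera coordinates R X + t; the wrist camera has in their place "hand_eye" (4x4, takes a point from camera to tool coordinates, whose origin is the TCP and whose axes are the tool frame's). Camera axes: x right, y down, z forward; pixel columns grow to the right and rows downward; lengths in m; the calibration is good to about 2 mm. A picture is of the moment at which its call begins: read the wrist's pose just before it.
- order.sign_off(): hands the job in, once; it reports no verdict.
The state is a dict: "time_s": time; "qpos": joint angles; "joint_velocities": joint speeds; "effort": joint torques, N m; "tool_pos": TCP position; "tool_rot": TCP orientation; "force": force on the tool from outside, world axes, zero at the start; "wrist_torque": the same for the moment, N m; "grip_width": finger opening in m.
Only numpy, scipy, OpenCV 4.12 (cv2) and the standard library are available. Lean on these libraries where they do the work, as an engineer would, in place of code of your own. Each camera call takes 0.05 s, during which the arm holds its last target. There are 200 camera calls.

## Task

Close up the grey steel chest by pushing only, with the fingertips or the outside of the fingers: first push its three small drawers fully home, flush with the front, then push the lid down until it is fully shut (the rim of the lid comes down in front of the drawers, so leave the lid up until all of them are in). Push gently, without slamming, do not pull a drawer all the way out or throw the lid right back, and lift nothing: leave the things round the chest standing where they are.

Things in the scene. Friction and masses are not known exactly. Their poses are not given: they have to be found in the camera images.
- chest: Grey steel chest, 160 mm deep (x), 270 wide (y), 136 tall without lid, fixed. Origin: centre of its underside, on the table; x from its front to its back, y to its left, z up. Upper half: three small drawers side by side; below them one wide locked front (up to 64 mm high) that does not move; on top a shallow tray under the hinged lid. Left and right as the robot sees it.
- drawer_left (a joint): how far the left (+y) small drawer stands out of the chest, m: 0 is fully home, grows as it comes out along the chest's -x; stop at 0.1. It runs level, needs about 2 N to push and stays where it is left.
- drawer_left_front (a point): centre of the flat outer face of the left (+y) small drawer's front, 80 mm wide and 44 mm tall, 89 mm above the table (the face spans 67 to 111 mm above the table); moves with the drawer. At home it is flush with the chest's front, chest x = -80 mm. Drawer centres are 88 mm apart. A flat label plate on it stands out 2.5 mm.
- drawer_mid (a joint): how far the middle small drawer stands out of the chest, m: 0 is fully home, grows as it comes out along the chest's -x; stop at 0.1. It runs level, needs about 2 N to push and stays where it is left.
- drawer_mid_front (a point): centre of the flat outer face of the middle small drawer's front, 80 mm wide and 44 mm tall, 89 mm above the table (the face spans 67 to 111 mm above the table); moves with the drawer. At home it is flush with the chest's front, chest x = -80 mm. Drawer centres are 88 mm apart. A flat label plate on it stands out 2.5 mm.
- drawer_right (a joint): how far the right (-y) small drawer stands out of the chest, m: 0 is fully home, grows as it comes out along the chest's -x; stop at 0.1. It runs level, needs about 2 N to push and stays where it is left.
- drawer_right_front (a point): centre of the flat outer face of the right (-y) small drawer's front, 80 mm wide and 44 mm tall, 89 mm above the table (the face spans 67 to 111 mm above the table); moves with the drawer. At home it is flush with the chest's front, chest x = -80 mm. Drawer centres are 88 mm apart. A flat label plate on it stands out 2.5 mm.
- lid (a joint): angle of the chest's lid, rad: 0 is shut (level), about 1.57 upright; stop at 1.75. Open at the start. The hinge runs along the chest's y at the rear top edge; the lid opens upward and back. The hinge is stiff: the lid stays at any angle and about 4 N near its free edge moves it down, all the way to shut.
- lid_hinge (a point): middle of the lid's hinge line, at chest x = +80 mm, 137 mm above the table. Its axes turn with the lid: x in the plane of the lid (the free edge is towards -x), z out of the lid's outer (top) face.
- lid_edge (a point): middle of the lid's free (front) edge on its outer (top) face, 170 mm from the hinge; moves with the lid. The lid is a 6 mm plate, 274 mm wide, its underside in the plane of the hinge, with a rim along the free edge that reaches 31 mm below the underside and, when shut, hangs 6 mm in front of the small drawers' upper edges.
- candle_cup: open amber candle cup, 64 mm across, 62 mm tall, left of the chest; loose bystander, origin at the centre of its underside, z up
- spool: spool of wick, 58x105x56 mm, left of the chest near its front; loose bystander, origin at the centre of its underside, z up
- amber_bottle: brown bottle with black cap, 55 mm across, 99 mm tall, right of the chest; loose bystander, origin at the centre of its underside, z up
- small_vial: white vial with a cork, 26 mm across, 54 mm tall, right of the chest near its front; loose bystander, origin at the centre of its underside, z up
- tape_roll: black roll of tape, 62 mm across, 19 mm tall, behind the chest; loose bystander, origin at the centre of its underside, z up

How it is judged (in metres and radians):
On the way, in this order (a step that is already met when the one before it is completed fails the run):
1. all three small drawers are fully home while the lid is still up (value of joint each of drawer_left, drawer_mid, drawer_right below 0.004 m and value of joint lid above 0.9 rad), for 0.2 s.
2. the lid is fully shut (value of joint each of drawer_left, drawer_mid, drawer_right below 0.004 m and value of joint lid below 0.035 rad), for 0.2 s.
At the end, for the whole second after the job is handed in: All three small drawers within 4 mm of home, the lid within 0.035 rad (6 mm at its free edge) of shut, and the loose things at rest (all of step 2 and linear speed of each of candle_cup, spool, amber_bottle, small_vial, tape_roll below 0.02 m/s); the robot touches nothing.
It fails at once if the lid comes down (below 0.9 rad) while a drawer is still out (more than 8 mm) (value of joint lid below 0.9 rad and value of joint any of drawer_left, drawer_mid, drawer_right above 0.008 m).
It fails at once if a drawer is pulled out past 95 mm, or the lid is raised past 1.6 rad (value of joint any of drawer_left, drawer_mid, drawer_right above 0.095 m or value of joint lid above 1.6 rad).
It fails at once if a drawer is slammed (faster than 0.5 m/s) (velocity of joint any of drawer_left, drawer_mid, drawer_right below -0.5 m/s).
It fails at once if the lid is slammed (faster than 3 rad/s) (velocity of joint lid below -3 rad/s).
It fails at once if a loose thing beside or behind the chest is moved, lifted or knocked (more than 25 mm from its place, or tilted more than 0.4 rad) (distance of any of candle_cup, spool, amber_bottle, small_vial, tape_roll from where it was at the start of the episode above 0.025 m or angle between any of candle_cup, spool, amber_bottle, small_vial, tape_roll's own z axis and vertical above 0.4 rad).
It also fails if it takes over 64 s, if anything falls off the work surface, if the arm or the gripper's body presses on something with over 40 N, if the wrist force passes 120 N, or if a joint passes its speed limit or range.

## Working session

There is one attempt and no reset: what is moved stays moved. The work goes in short steps, Python scripts to look and compute and a shell command to move; the robot and the scene stay as the last step left them, time stands still between calls to the robot, and variables do not carry over. Pictures are saved under pics/ and viewed, on a budget of 10 in all, crops included, one or two more only if the job needs it, and the job is handed in when it is done.

```bash
ls; mkdir -p pics
cat > h.py <<'E'
import numpy as np,cv2
from cell import env,optics,order
def pts(c):
    h,w=c['z_map'].shape
    u,v=np.meshgrid(np.arange(w),np.arange(h))
    K=np.array([[c['fx'],0,c['cx']],[0,c['fy'],c['cy']],[0,0,1]])
    n=cv2.undistortPoints(np.stack([u,v],-1).reshape(-1,1,2).astype(float),K,np.array(c['distortion'])).reshape(h,w,2)
    z=c['z_map']
    P=np.dstack([n[...,0]*z,n[...,1]*z,z])
    X=(P-np.array(c['t']))@np.array(c['R'])
    X[z==0]=np.nan
    return X
E
python3 - <<'E'
from h import *
o=env.get_obs();print(o['tool_pos'],o['tool_rot'],o['grip_width'],env.tip_reach)
for n in('scene','top'):
    c=optics.read_camera(n);cv2.imwrite(f'pics/{n}1.png',c['frame']);np.save(f'{n}.npy',pts(c))
    print(n,np.array(c['R']),c['t'])
E
```

```text
pics
[0.25406369 0.59785949 0.29117885] [1.79996021e+02 1.06265184e-01 6.69811486e+01] 0.08695353883227534 0.0697
scene [[-0.47552212  0.87950535 -0.01868329]
 [ 0.65886558  0.34199549 -0.67002629]
 [-0.58290211 -0.33092209 -0.74210222]] [ 0.22650674 -0.35203609  1.32405373]
top [[ 0.51993656 -0.8541137   0.01248014]
 [-0.67396348 -0.41916015 -0.60834037]
 [ 0.52482302  0.30788724 -0.79357813]] [-0.25596667  0.52047666  0.5843946 ]
```

View pics/scene1.png

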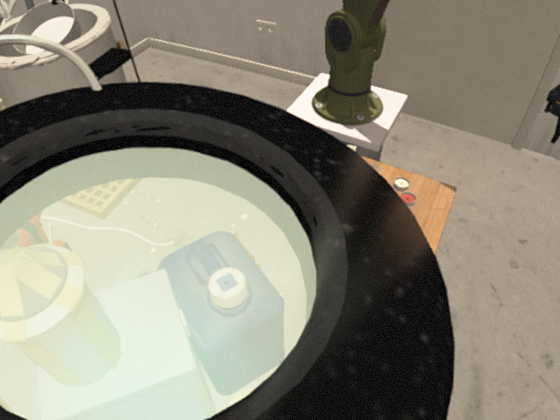

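View pics/top1.png

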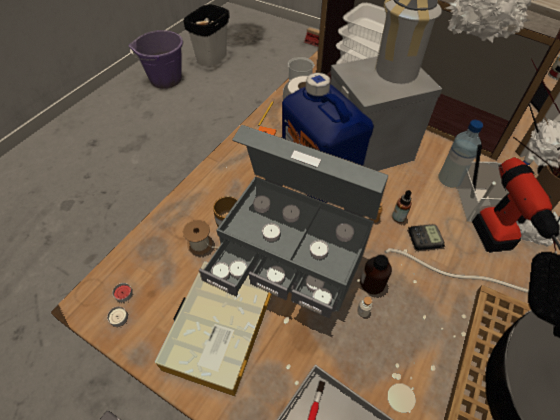

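The scene view is blocked by a black bowl. The top view shows the chest: lid at (240-385,130-205), drawers sticking out at (228,262), (273,275) and (317,293). The spool is at (197,237), the cup at (226,207), the bottle at (376,272) and the vial at (366,306). There is also an open case at (215,335), in front of the left drawer.

Run:
```python
from h import *
f=cv2.imread('pics/top1.png')[120:400,150:420];cv2.imwrite('pics/crop1.png',cv2.resize(f,None,fx=2.1,fy=2.1,interpolation=cv2.INTER_CUBIC))
X=np.load('top.npy')
for n,(u,v) in dict(lidTL=(240,135),lidTR=(383,173),lidmid=(300,165),spool=(197,230),cup=(226,203),bottle=(377,260),vial=(367,300),case1=(160,350),case2=(235,385),case3=(190,290),case4=(262,300),casein=(200,340),jug=(325,120),tray=(318,372),canister=(403,50),box=(380,75),tray2=(365,400)).items():
    print(n,np.nanmedian(X[v-1:v+2,u-1:u+2].reshape(-1,3),0).round(3))
# points in the drawer height bands
m=(X[...,2]>.105)&(X[...,2]<.116)
v,u=np.where(m);k=(u>195)&(u<350)&(v>220)&(v<320)
P=X[v[k],u[k]];print(len(P),P.min(0),P.max(0))
```

```text
lidTL [0.609 0.159 0.299]
lidTR [ 0.654 -0.092  0.302]
lidmid [0.649 0.055 0.244]
spool [0.523 0.233 0.055]
cup [0.628 0.233 0.039]
bottle [ 0.631 -0.136  0.1  ]
vial [ 0.566 -0.153  0.055]
case1 [0.283 0.147 0.002]
case2 [ 0.302 -0.023  0.041]
case3 [0.402 0.155 0.054]
case4 [0.458 0.022 0.055]
casein [0.332 0.076 0.054]
jug [0.803 0.083 0.23 ]
tray [ 0.406 -0.134  0.014]
canister [0.998 0.005 0.321]
box [1.004 0.044 0.24 ]
tray2 [ 0.399 -0.229  0.036]
2478 [ 0.42535715 -0.11106928  0.10500714] [0.67626982 0.15658372 0.11599971]
```

View pics/crop1.png

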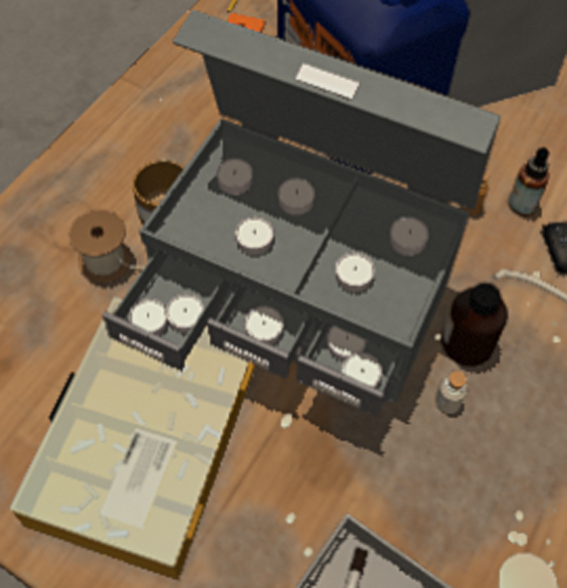

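Run:
```python
from h import *
X=np.load('top.npy');v,u=np.mgrid[:420,:560]
roi=(u>195)&(u<390)&(v>125)&(v<330)
# yaw from lid free edge rim (highest points)
m=roi&(X[...,2]>.285)&(X[...,0]<.72);P=X[m]
vx,vy,x0,y0=cv2.fitLine(P[:,:2].astype(np.float32),cv2.DIST_HUBER,0,.01,.01).ravel();print('lid edge dir',np.degrees(np.arctan2(-vx*np.sign(vy),abs(vy))),P.mean(0))
# drawer front faces: points z .07-.108, frontmost
m=roi&(X[...,2]>.13)&(X[...,2]<.142)&(X[...,0]<.72);P=X[m][:,:2].astype(np.float32)
r=cv2.minAreaRect(P*1000);print('top rim rect',r)
for yaw in(10,):
    a=np.radians(yaw);R=np.array([[np.cos(a),-np.sin(a)],[np.sin(a),np.cos(a)]])
    Q=X[...,:2]@R
    m=roi&(X[...,2]>.132)&(X[...,2]<.142)&(X[...,0]<.72)
    q=Q[m];print('body top x',np.percentile(q[:,0],[1,3,50,97,99]),'y',np.percentile(q[:,1],[1,3,97,99]))
    m=roi&(X[...,2]>.072)&(X[...,2]<.106)
    q=Q[m]
    for y in np.arange(-.24,.12,.01):
        s=q[(q[:,1]>y)&(q[:,1]<y+.01)]
        if len(s)>10: print(round(y,2),len(s),np.percentile(s[:,0],[2,10,25]).round(4))
    m=roi&(X[...,2]>.15)&(X[...,0]<.74)
    q=Q[m];z=X[...,2][m];print('lid y',np.percentile(q[:,1],[1,99]))
    for zz in np.arange(.15,.31,.01):
        s=q[(z>zz)&(z<zz+.01)]
        if len(s): print(round(zz,2),np.percentile(s[:,0],[5,50,95]).round(4))
```

```text
lid edge dir 5.186713 [0.6239001  0.02578816 0.29904268]
top rim rect ((596.4580688476562, 29.755844116210938), (163.360595703125, 270.63330078125), 5.025167465209961)
body top x [0.50348868 0.50458525 0.60460898 0.67968439 0.6810444 ] y [-0.2126717  -0.21052572  0.06167002  0.06361306]
-0.24 75 [0.5813 0.5848 0.5897]
-0.22 25 [0.5967 0.6008 0.6092]
-0.21 51 [0.5054 0.5072 0.5124]
-0.2 79 [0.4619 0.4644 0.4964]
-0.19 153 [0.4612 0.4619 0.4628]
-0.18 179 [0.4615 0.4625 0.4817]
-0.17 173 [0.4611 0.4627 0.4824]
-0.16 196 [0.4621 0.4639 0.4848]
-0.15 131 [0.4625 0.4639 0.4659]
-0.14 118 [0.4632 0.4641 0.4666]
-0.13 91 [0.4648 0.4669 0.4676]
-0.12 97 [0.4675 0.4679 0.4685]
-0.11 103 [0.4658 0.4669 0.4807]
-0.1 50 [0.4651 0.4655 0.466 ]
-0.09 75 [0.465  0.4658 0.4668]
-0.08 123 [0.4647 0.4658 0.468 ]
-0.07 125 [0.4655 0.4668 0.4687]
-0.06 107 [0.4665 0.4672 0.4692]
-0.05 53 [0.4669 0.4677 0.4688]
-0.04 126 [0.4702 0.4709 0.4717]
-0.03 48 [0.4708 0.4715 0.4718]
-0.02 214 [0.4381 0.4488 0.4646]
-0.01 111 [0.4376 0.4379 0.4389]
0.0 144 [0.4371 0.4386 0.4401]
0.01 130 [0.4369 0.4386 0.4463]
0.02 124 [0.4377 0.4395 0.4416]
0.03 118 [0.4387 0.4397 0.4419]
0.04 119 [0.4392 0.4405 0.443 ]
0.05 237 [0.4428 0.4437 0.4766]
0.06 87 [0.4429 0.444  0.4545]
lid y [-0.21243408  0.0546994 ]
0.15 [0.6578 0.6674 0.6784]
0.16 [0.6555 0.6655 0.6759]
0.17 [0.653  0.6624 0.6735]
0.18 [0.6507 0.6604 0.6714]
0.19 [0.648  0.6581 0.6687]
0.2 [0.6456 0.6554 0.6665]
0.21 [0.6435 0.653  0.6642]
0.22 [0.6412 0.6506 0.6618]
0.23 [0.639  0.6482 0.6594]
0.24 [0.6365 0.6462 0.6578]
0.25 [0.6318 0.6333 0.6341]
0.26 [0.6298 0.6312 0.6326]
0.27 [0.6281 0.6288 0.6297]
0.28 [0.6265 0.6268 0.627 ]
0.29 [0.5966 0.6116 0.6294]
0.3 [0.6146 0.6288 0.6431]
```

```bash
cat >> h.py <<'E'
C=np.array([.5965,.0298]);YAW=5.1
a=np.radians(YAW);R2=np.array([[np.cos(a),-np.sin(a)],[np.sin(a),np.cos(a)]])
def chest(X): 
    X=np.asarray(X,float);return np.concatenate([(X[...,:2]-C)@R2,X[...,2:]],-1)
def st():
    o=env.get_obs();p=o['tool_pos'];print('t',round(o['time_s'],2),'tcp chest mm',(chest(p)*1000).round(1),'tiprad',np.hypot(*p[:2]).round(3),'rot',np.round(o['tool_rot'],2),'F',np.round(o['force'],1),'grip',round(o['grip_width'],3))
E
python3 - <<'E'
from h import *
Q=chest(np.load('top.npy'));v,u=np.mgrid[:420,:560];roi=(u>195)&(u<390)&(v>125)&(v<330)
z=Q[...,2]
m=roi&(z>.132)&(z<.139)&(Q[...,0]<.09);q=Q[m];print('top',np.percentile(q[:,0],[.5,2,98]),np.percentile(q[:,1],[.5,2,98,99.5]))
m=roi&(z>.072)&(z<.106);q=Q[m]
for n,y in(('L',.088),('M',0),('R',-.088)):
    for d in(-.025,0,.025):
        s=q[abs(q[:,1]-y-d)<.012];print(n,d,np.percentile(s[:,0],[2,10,20]).round(4))
m=roi&(z>.15)&(z<.25)&(Q[...,0]<.1)&(Q[...,0]>.03);q=Q[m];p=np.polyfit(q[:,2],q[:,0],1);print('lid slope',p,np.pi/2-np.arctan(-p[0]), 'x at .137',np.polyval(p,.137))
m=(u>230)&(u<400)&(v>120)&(v<220)&(z>.28)&(Q[...,0]<.12);q=Q[m];print('edge',np.percentile(q[:,0],[2,50,98]),np.percentile(q[:,1],[2,98]),q[:,2].max())
m=(u>270)&(u<380)&(v>70)&(v<170)&(Q[...,0]>.12)&(Q[...,0]<.3);q=Q[m];print('jug',np.percentile(q,2,0),np.percentile(q,98,0))
st()
E
```

```text
top [-0.0809546  -0.0805756   0.08034295] [-0.13518197 -0.13468396  0.13368029  0.13463841]
L -0.025 [-0.1618 -0.1599 -0.1587]
L 0 [-0.1629 -0.1611 -0.1597]
L 0.025 [-0.1621 -0.1598 -0.1432]
M -0.025 [-0.1264 -0.125  -0.1245]
M 0 [-0.1275 -0.1266 -0.1248]
M 0.025 [-0.127  -0.1253 -0.1246]
R -0.025 [-0.1228 -0.1211 -0.1206]
R 0 [-0.1234 -0.1218 -0.1204]
R 0.025 [-0.1231 -0.1207 -0.1198]
lid slope [-0.24079604  0.11329437] 1.334498795393179 x at .137 0.08030530924509999
edge [0.01041472 0.02660896 0.04503621] [-0.13126286  0.13090619] 0.30563200163572507
jug [ 0.16621586 -0.05285569  0.12695991] [0.29449186 0.14504175 0.26629912]
t 0.1 tcp chest mm [-290.6  596.2  291.3] tiprad 0.65 rot [1.7999e+02 1.0000e-01 6.6980e+01] F [ 0.6 -0.7  0.3] grip 0.087
```

```bash
python3 -m creep '[[-4,1.5,0,0,0,-0.1225,0],[-4,1.5,0,0,0,-0.1225,0],[-4,1.5,0,0,0,-0.1225,0],[-4,1.5,0,0,0,-0.1225,0],[-4.5,0,0,0,0,0,0],[-4.5,0,0,0,0,0,0],[-4.5,0,0,0,0,0,0],[-4.5,0,0,0,0,0,0]]' 20; python3 -c "
from h import *
st()"
```

```text
time_s: 0.9
tool_pos: [0.2965, 0.243, 0.2849]
tool_rot: [-179.5, 0.4, 96.8]
force: [0.4, 0.2, -0.1]
grip_width: 0.0312
t 0.9 tcp chest mm [-279.8  239.1  284.9] tiprad 0.383 rot [-179.51    0.43   96.83] F [ 0.4  0.2 -0.1] grip 0.031
```

```bash
python3 -m creep '[[-3,3,0,0,0,0.03,0],[-4,3,0,0,0,0,0],[-4,3,0,0,0,0,0],[-4,0,0,0,0,0,0],[0,0,0,0,0,0,0],[0,0,0,0,0,0,0]]'; python3 -c "
from h import *
st()"
```

```text
time_s: 1.5
tool_pos: [0.4012, 0.0906, 0.2845]
tool_rot: [-179.6, 0.4, 94.6]
force: [0.2, 0.7, -0.4]
grip_width: 0.0006
t 1.5 tcp chest mm [-189.1   77.9  284.5] tiprad 0.411 rot [-179.55    0.37   94.57] F [ 0.2  0.7 -0.4] grip 0.001
```

```bash
python3 -m creep '[[0.5,0,3,0,0,0,0],[0.5,0,3,0,0,0,0],[0,0,3,0,0,0,0],[0,0,2.5,0,0,0,0],[0,0,1.2,0,0,0,0],[0,0,0,0,0,0,0],[0,0,0,0,0,0,0]]'; python3 -c "
from h import *
st()
o=env.get_obs();print(np.round(o['qpos'],1));c=optics.read_camera('top');cv2.imwrite('pics/top2.png',c['frame'][120:400,150:420])"
```

```text
time_s: 2.2
tool_pos: [0.3968, 0.1074, 0.1531]
tool_rot: [-179.6, 0.3, 95.3]
force: [0.3, -0.2, 0.2]
grip_width: 0.0004
t 2.2 tcp chest mm [-192.    95.   153.1] tiprad 0.411 rot [-179.57    0.27   95.26] F [ 0.3 -0.2  0.2] grip 0.0
[-40.3  -4.4  20.8 125.    2.   59.6  74.7]
```

View pics/top2.png

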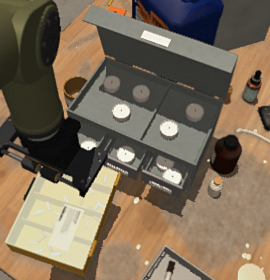

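The gripper is in front of the left drawer (crop about (80,165)), clear of the case. Pushing now.

```bash
python3 -m creep '[[-0.6,0.5,0,0,0,0,0],[0,1,0,0,0,0,0],[0,1,0,0,0,0,0],[0,1.2,0,0,0,0,0],[0,1.2,0,0,0,0,0],[0,1.2,0,0,0,0,0],[0,1.2,0,0,0,0,0],[0,1.2,0,0,0,0,0]]'; python3 -c "
from h import *
st()"
```

```text
time_s: 3.05
tool_pos: [0.4895, 0.1105, 0.1551]
tool_rot: [-179.7, 0.2, 95.3]
force: [-3.6, -0.5, 1.8]
grip_width: 0.0004
t 3.05 tcp chest mm [-99.4  89.9 155.1] tiprad 0.502 rot [-1.7966e+02  1.5000e-01  9.5330e+01] F [-3.6 -0.5  1.8] grip 0.0
```

```bash
for i in 1 ; do python3 -m creep '[[0,0.4,0,0,0,0,0],[0,0.4,0,0,0,0,0],[0,0.3,0,0,0,0,0]]'; done; python3 -c "
from h import *
st()"; python3 -m creep '[[0,0.3,0,0,0,0,0],[0,0.3,0,0,0,0,0]]';python3 -c "
from h import *
st()"
```

```text
time_s: 3.35
tool_pos: [0.4983, 0.1113, 0.1542]
tool_rot: [-178.9, 0.2, 95.3]
force: [-15.0, -2.0, 10.1]
grip_width: 0.0003
t 3.35 tcp chest mm [-90.5  89.9 154.2] tiprad 0.511 rot [-178.93    0.22   95.31] F [-15.   -2.   10.1] grip 0.0
time_s: 3.55
tool_pos: [0.4986, 0.1113, 0.1534]
tool_rot: [-178.0, 0.2, 95.3]
force: [-10.4, -0.5, 7.9]
grip_width: 0.0005
t 3.55 tcp chest mm [-90.3  89.9 153.4] tiprad 0.511 rot [-178.01    0.22   95.34] F [-10.4  -0.5   7.9] grip 0.001
```

```bash
python3 -m creep '[[0,-2,0,-0.035,0,0,0],[0,-2,0,0,0,0,0],[0,-2,0,0,0,0,0],[-3,-0.5,0,0,0,0,0],[-3,0,0,0,0,0,0],[-3,0,0,0,0,0,0],[0,0,0,0,0,0,0]]'; python3 -c "
from h import *
st()"
```

```text
time_s: 4.25
tool_pos: [0.4426, 0.0139, 0.1551]
tool_rot: [179.5, 0.2, 95.6]
force: [0.4, 0.2, 1.3]
grip_width: 0.0004
t 4.25 tcp chest mm [-154.7   -2.2  155.1] tiprad 0.443 rot [179.46   0.19  95.61] F [0.4 0.2 1.3] grip 0.0
```

```bash
python3 -m creep '[[0,1,0,0,0,0,0],[0,1,0,0,0,0,0],[0,1,0,0,0,0,0],[0,1,0,0,0,0,0],[0,1,0,0,0,0,0],[0,0.6,0,0,0,0,0],[0,0.5,0,0,0,0,0],[0,0.4,0,0,0,0,0],[0,0.4,0,0,0,0,0]]'; python3 -c "
from h import *
st()"; python3 -m creep '[[0,0.3,0,0,0,0,0],[0,0.3,0,0,0,0,0],[0,0.3,0,0,0,0,0]]';python3 -c "
from h import *
st()"
```

```text
time_s: 5.15
tool_pos: [0.5063, 0.0228, 0.1528]
tool_rot: [-178.7, 0.1, 95.8]
force: [-15.7, -0.9, 11.6]
grip_width: 0.0006
t 5.15 tcp chest mm [-90.4   1.1 152.8] tiprad 0.507 rot [-1.7867e+02  1.4000e-01  9.5780e+01] F [-15.7  -0.9  11.6] grip 0.001
time_s: 5.45
tool_pos: [0.5068, 0.0229, 0.1515]
tool_rot: [-177.2, -0.0, 95.7]
force: [-12.5, -2.4, 9.3]
grip_width: 0.0008
t 5.45 tcp chest mm [-90.    1.1 151.5] tiprad 0.507 rot [-1.7722e+02 -1.0000e-02  9.5700e+01] F [-12.5  -2.4   9.3] grip 0.001
```

Same stop position. Now the right drawer.

```bash
python3 -m creep '[[0,-2,-0.4,-0.05,0,-0.01,0],[0,-2,0,0,0,0,0],[0,-2,0,0,0,0,0],[-3,-0.2,0,0,0,0,0],[-3,0,0,0,0,0,0],[-3,0,0,0,0,0,0],[0,0,0,0,0,0,0]]'; python3 -c "
from h import *
st()"; python3 -m creep '[[0,1,0,0,0,0,0],[0,1,0,0,0,0,0],[0,1,0,0,0,0,0],[0,1,0,0,0,0,0],[0,1,0,0,0,0,0],[0,0.6,0,0,0,0,0],[0,0.5,0,0,0,0,0],[0,0.4,0,0,0,0,0],[0,0.4,0,0,0,0,0],[0,0.3,0,0,0,0,0]]'; python3 -c "
from h import *
st()"
```

```text
time_s: 6.15
tool_pos: [0.4583, -0.0717, 0.1569]
tool_rot: [179.3, -0.1, 96.7]
force: [-0.1, -0.4, 0.6]
grip_width: 0.0005
t 6.15 tcp chest mm [-146.7  -88.8  156.9] tiprad 0.464 rot [ 1.7934e+02 -1.1000e-01  9.6700e+01] F [-0.1 -0.4  0.6] grip 0.001
time_s: 7.15
tool_pos: [0.5144, -0.0622, 0.1528]
tool_rot: [-177.0, -0.7, 96.7]
force: [-11.8, -1.0, 9.7]
grip_width: 0.0003
t 7.15 tcp chest mm [-89.9 -84.4 152.8] tiprad 0.518 rot [-177.01   -0.67   96.66] F [-11.8  -1.    9.7] grip 0.0
```

```bash
python3 -m creep '[[0,-2,-0.4,-0.05,0,0.025,0],[0,-2,0,0,0,0,0],[0,-2,0,0,0,0,0],[2,0,-4,0,0,0,0],[3,0,-4.5,0,0,0,0],[3,0,-4.5,0,0,0,0],[3,0,-4.5,0,0,0,0],[0,0,-4.5,0,0,0,0],[0,0,-4,0,0,0,0],[0,0,0,0,0,0,0]]'
python3 - <<'E'
from h import *
st()
c=optics.read_camera('top');cv2.imwrite('pics/top3.png',cv2.resize(c['frame'][120:400,150:420],None,fx=2,fy=2))
Q=chest(pts(c));v,u=np.mgrid[:420,:560];roi=(u>195)&(u<390)&(v>125)&(v<330);z=Q[...,2]
q=Q[roi&(z>.07)&(z<.108)]
for n,y in(('L',.088),('M',0),('R',-.088)):
    for d in(-.025,0,.025):
        s=q[(abs(q[:,1]-y-d)<.012)&(q[:,0]<0)];print(n,d,len(s),np.percentile(s[:,0],[2,10,50]).round(4) if len(s) else'')
E
```

```text
time_s: 8.15
tool_pos: [0.4493, 0.0464, 0.4198]
tool_rot: [179.6, -1.0, 95.8]
force: [0.7, -0.5, 0.1]
grip_width: 0.0005
t 8.15 tcp chest mm [-145.1   29.6  419.8] tiprad 0.452 rot [179.64  -1.02  95.78] F [ 0.7 -0.5  0.1] grip 0.0
L -0.025 117 [-0.0827 -0.082  -0.08  ]
L 0 97 [-0.0836 -0.0828 -0.0803]
L 0.025 98 [-0.083  -0.0822 -0.0802]
M -0.025 114 [-0.0828 -0.0821 -0.08  ]
M 0 104 [-0.0838 -0.0828 -0.0804]
M 0.025 103 [-0.083  -0.0818 -0.0801]
R -0.025 113 [-0.0815 -0.0807 -0.0787]
R 0 111 [-0.0829 -0.082  -0.0803]
R 0.025 111 [-0.0828 -0.082  -0.0801]
```

View pics/top3.png

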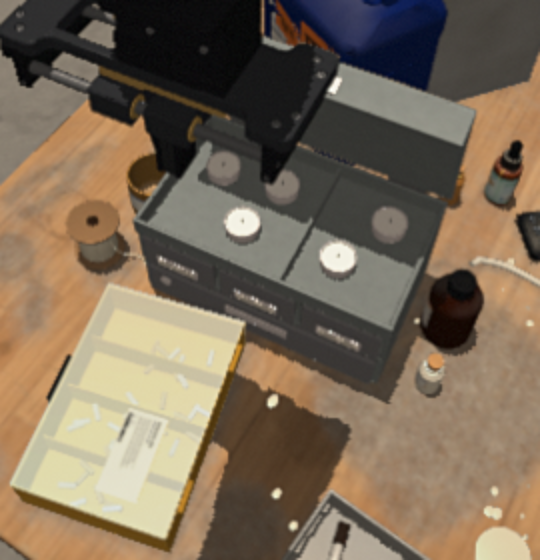

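The drawers are flush at chest x = -80 mm, with the label plates at -83, and the things around the chest haven't moved. Next I go over the lid.

```bash
python3 -m creep '[[-1,3,0,0,0,0.01,0],[-1,4,0,0,0,0,0],[-1,4,0,0,0,0,0],[0,4,0,0,0,0,0],[0,4,0,0,0,0,0],[0,3,0,0,0,0,0],[0,0,0,0,0,0,0]]'
python3 - <<'E'
from h import *
st()
H=np.array([80,137])
for th in np.arange(1.334,-.1,-.1):
    c,s=np.cos(th),np.sin(th);p=H+150*np.array([-c,s])+6*np.array([s,c]);print(round(th,2),'TCP',(p+[10,70]).round(0))
E
```

```text
time_s: 8.9
tool_pos: [0.68, 0.0429, 0.4051]
tool_rot: [-179.7, -1.2, 95.7]
force: [0.3, 0.1, -0.2]
grip_width: -0.0
t 8.9 tcp chest mm [ 84.3   5.6 405.1] tiprad 0.681 rot [-179.72   -1.24   95.7 ] F [ 0.3  0.1 -0.2] grip -0.0
1.33 TCP [ 61. 354.]
1.23 TCP [ 46. 351.]
1.13 TCP [ 32. 345.]
1.03 TCP [ 18. 339.]
0.93 TCP [  6. 331.]
0.83 TCP [ -6. 322.]
0.73 TCP [-17. 312.]
0.63 TCP [-27. 301.]
0.53 TCP [-36. 289.]
0.43 TCP [-44. 276.]
0.33 TCP [-50. 262.]
0.23 TCP [-55. 248.]
0.13 TCP [-58. 233.]
0.03 TCP [-60. 218.]
-0.07 TCP [-60. 203.]
```

Descend to z≈354 (x≈82), then move forward to about 1.03 rad and check.

```bash
python3 -m creep '[[0,0,2.5,0,0,0,0],[0,0,2.5,0,0,0,0],[0,0,0,0,0,0,0]]'; python3 -c "
from h import *
st()"; python3 -m creep '[[0,-1.5,0,0,0,0,0],[0,-1.4,0.2,0,0,0,0],[0,-1.4,0.4,0,0,0,0],[0,-1.3,0.6,0,0,0,0],[0,-1.3,0.7,0,0,0,0]]'; python3 -c "
from h import *
st()"
```

```text
time_s: 9.2
tool_pos: [0.6797, 0.0443, 0.348]
tool_rot: [-179.4, -1.2, 95.7]
force: [0.5, 0.8, 0.2]
grip_width: 0.0004
t 9.2 tcp chest mm [ 84.1   7.  348. ] tiprad 0.681 rot [-179.36   -1.18   95.66] F [0.5 0.8 0.2] grip 0.0
time_s: 9.7
tool_pos: [0.6115, 0.0386, 0.3317]
tool_rot: [180.0, -1.2, 95.7]
force: [3.7, -0.8, -0.5]
grip_width: 0.0004
t 9.7 tcp chest mm [ 15.7   7.4 331.7] tiprad 0.613 rot [179.97  -1.24  95.71] F [ 3.7 -0.8 -0.5] grip 0.0
```

```bash
python3 -m creep '[[0,-1.2,0.8,0,0,0,0],[0,-1.2,0.9,0,0,0,0],[0,-1.1,1,0,0,0,0],[0,-1,1.1,0,0,0,0],[0,-0.9,1.2,0,0,0,0]]'; python3 -c "
from h import *
st()
c=optics.read_camera('top');cv2.imwrite('pics/top4.png',cv2.resize(c['frame'][90:400,150:420],None,fx=1.8,fy=1.8))"
```

```text
time_s: 10.2
tool_pos: [0.5596, 0.0341, 0.2883]
tool_rot: [178.7, -1.5, 95.7]
force: [2.2, 0.7, -0.2]
grip_width: 0.0004
t 10.2 tcp chest mm [-36.4   7.5 288.3] tiprad 0.561 rot [178.69  -1.51  95.7 ] F [ 2.2  0.7 -0.2] grip 0.0
```

View pics/top4.png

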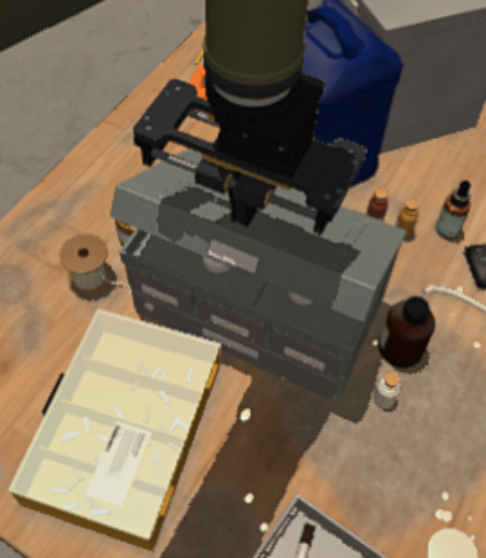

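The lid is about half shut, with the fingertip on its outer face at about (245,215). Continuing down.

```bash
python3 -m creep '[[0,-0.8,1.3,0,0,0,0],[0,-0.6,1.4,0,0,0,0],[0,-0.5,1.3,0,0,0,0],[0,-0.3,1.3,0,0,0,0],[0,-0.2,1,0,0,0,0],[0,0,0.7,0,0,0,0]]'; python3 -c "
from h import *
st()";  python3 -m creep '[[0,0,0.5,0,0,0,0],[0,0,0.5,0,0,0,0],[0,0,0.4,0,0,0,0]]'; python3 -c "
from h import *
st()"
```

```text
time_s: 10.85
tool_pos: [0.5352, 0.0328, 0.2164]
tool_rot: [178.5, -1.7, 95.6]
force: [-1.3, -0.7, 0.6]
grip_width: 0.0006
t 10.85 tcp chest mm [-60.8   8.5 216.4] tiprad 0.536 rot [178.55  -1.65  95.64] F [-1.3 -0.7  0.6] grip 0.001
time_s: 11.15
tool_pos: [0.5355, 0.0325, 0.2129]
tool_rot: [178.8, -1.9, 95.6]
force: [-12.9, -1.7, 27.0]
grip_width: 0.0006
t 11.15 tcp chest mm [-60.5   8.1 212.9] tiprad 0.536 rot [178.77  -1.94  95.61] F [-12.9  -1.7  27. ] grip 0.001
```

```bash
python3 -m creep '[[0,0,0.2,0,0,0,0],[0,0,-1,0,0,0,0],[0,0,-3,0,0,0,0],[2,0,-4,0,0,0,0],[4,-1,-4,0,0,0,0],[4.5,-1,-4,0,0,0,0],[4.5,-1,-2,0,0,0,0],[4.5,0,0,0,0,0,0],[4.5,0,0,0,0,0,0],[0,0,0,0,0,0,0],[0,0,0,0,0,0,0]]'
python3 - <<'E'
from h import *
st()
c=optics.read_camera('top');cv2.imwrite('pics/top5.png',cv2.resize(c['frame'][120:400,150:420],None,fx=2,fy=2))
Q=chest(pts(c));v,u=np.mgrid[:420,:560];z=Q[...,2]
m=(u>195)&(u<390)&(v>125)&(v<330)&(z>.125)&(z<.17)&(Q[...,0]<.08)&(Q[...,0]>-.085)&(abs(Q[...,1])<.13);q=Q[m]
p=np.polyfit(q[:,0],q[:,2],1);print('lid slope',p,'n',len(q),np.percentile(q[:,2],[2,50,98]))
X0=np.load('top.npy')
for n,(a,b,d,e) in dict(cup=(220,200,230,206),spool=(190,226,203,234),bottle=(370,255,384,262),vial=(363,298,371,303)).items():
    g=lambda X:np.nanmedian(X[b:e,a:d].reshape(-1,3),0).round(3)
    print(n,g(X0),g(pts(c)))
E
```

```text
time_s: 12.25
tool_pos: [0.4834, 0.2601, 0.3971]
tool_rot: [178.7, -2.3, 95.4]
force: [-0.7, -0.8, -0.3]
grip_width: 0.0006
t 12.25 tcp chest mm [-92.2 239.5 397.1] tiprad 0.549 rot [178.66  -2.28  95.42] F [-0.7 -0.8 -0.3] grip 0.001
lid slope [-0.00068277  0.14300652] n 9152 [0.14067365 0.14298529 0.14545483]
cup [0.625 0.235 0.042] [0.625 0.235 0.044]
spool [0.523 0.236 0.055] [0.523 0.236 0.055]
bottle [ 0.64  -0.133  0.098] [ 0.64  -0.134  0.098]
vial [ 0.565 -0.152  0.055] [ 0.565 -0.152  0.055]
```

View pics/top5.png

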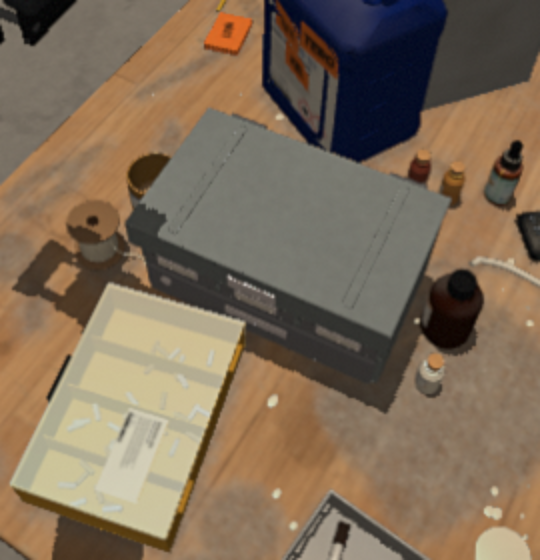

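The lid lies level (slope -0.0007 rad, top at 143 mm), the drawers are in, and nothing around the chest has moved. Handing in.

```bash
python3 -c "
from h import *
order.sign_off();st()"
```

```text
the job is handed in; nothing more can be done
the job is handed in; nothing more can be done
```

The chest is closed and the job is handed in. I pushed the left, middle and right drawers home with the shut fingers. I then brought the lid down with a fingertip behind its outer face, following the lid's arc.

- **Drawers:** with the lid still up, all three fronts measured at chest x ≈ -80 mm, which is flush. The peak push I read was about 19 N.
- **Lid:** after closing, it measured level (slope -0.0007 rad) with its top at 143 mm, as expected. The press at the stop read about 30 N on the fingertip. That is higher than needed, but no gripper body touched anything.
- **Loose things:** the cup, spool, bottle and vial were within 2 mm of where they started. The tape roll behind the chest was never identified in any picture, so it went unchecked; the arm stayed well above the table there.
- **At the end:** the arm stood clear, with the force reading near zero. The run took about 12 s of robot time. No check failed or disagreed, though the scene camera was blocked, so all of this rests on the top camera and the force readings.

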